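Ready the ball dispenser at its guarded switch

TASK

Get the grinding-ball dispenser ready to run. First push its receiving tray along the rail until it is fully home under the spout; only then lift the hinged cover on the switch box right open, flip the toggle beneath all the way over to its other side, and close the cover fully again. Leave the tools and pots lying around where they are.

Things in the scene. Friction and masses are not known exactly. Their poses are not given: they have to be found in the camera images.
- switch_box: Grey switch box bolted to the bench, 150 x 150, 60 high, bare metal panel on top. Origin: centre of its underside; x runs from its front (where the cover's tongue sticks out, facing roughly the dispenser) to its back, z up. Offsets called 'on the switch box' are in this frame, mm. A dial (24 wide, 14 high) and a small lamp stand on the panel at y = -57; the +y side is bare.
- cover (a joint): Angle of the steel hood over the toggle, rad: 0 = shut on the panel, 1.75 = fully open (leaning back past upright against its stop). Hood 100 long (x), 76 wide (y), 50 high, walls 3 to 4, open underneath; hinge line along y at its rear lower edge. Mass 0.14 kg. Loose, lightly damped hinge: let go below about 1.1 rad it falls shut, beyond about 1.2 rad it falls open and stays.
- cover_hinge (a point): Middle of the hood's hinge line, at (30, 0, 61) on the switch box, fixed. Its axes are the cover's: at angle 0 they agree with the switch box, and turn with the hood about y.
- cover_tongue (a point): Middle of the upper face of the hood's lifting tongue: a flat steel tab 28 long (x), 26 wide (y), 6 thick, standing straight out from the hood's front wall. In the cover's axes it spans x -128 to -100 and z 8 to 14 from the hinge. Shut, it overhangs the box's front face by 23, its underside 69 above the bench, free space below; hook it from beneath or pinch it across its width.
- toggle (a joint): Angle of the toggle lever under the hood, rad: starts near 0 (leaning to the box's +y, switched off); 0.84 = at its other stop, leaning to the box's -y, switched on. It stays where it is left; about 2 N at the tip moves it.
- toggle_tip (a point): Centre of the 12 mm ball at the end of the steel toggle lever. The lever is 38 long, 8 thick, and pivots about an x-directed axis at (0, 0, 62) on the switch box; it is 24 degrees off upright at either stop, its ball then 97 above the bench. Bare panel lies at height 60. It can be reached only with the hood open.
- dispenser: Ball dispenser bolted to the bench: a grey base 130 (x) x 350 (y) with two rods along y as a rail (the base runs from y = -160 to 190), a column and open hopper of balls at its -y end (y -150 to -250, 130 wide, up to 252 high), and an open chute sloping down from the hopper towards +y as its fixed spout. Origin: on the bench; x away from the robot, y along the rail, z up.
- spout (a point): Point just under the lip of the chute, over the rail at (0, -48, 125) on the dispenser; the chute lies above the tray's end when the tray is home, rising towards the hopper.
- tray (a joint): Travel of the receiving tray along the rail, m: it slides towards the dispenser's -y, towards the column. It starts between 0 and 0.06; 0.16 = fully home against the end stop, under the spout. Takes about 3 N to slide, stays where it is left.
- tray_handle (a point): Middle of the bar handle on the tray's near end: a round steel bar 80 long, along x, some 10 thick, 35 off the tray's +y end wall on two legs, 54 above the bench; at travel 0 it is at y = 197 on the dispenser. The tray is an open aluminium box 110 (x) x 120 (y), its floor 26 and its rim 76 above the bench; its centre is 95 from the bar towards -y. It cannot leave the rail.
- wrench: Steel wrench, 170 long, lying flat (mm); loose bystander, leave it where it is. Origin: on its underside.
- bung: Small plaster bung, a 60 diameter, 35 high truncated cone (mm); loose bystander, leave it where it is. Origin: on its underside.
- oil_jar: Amber glass jar, 52 diameter, 80 high (mm); loose bystander, leave it where it is. Origin: on its underside.
- slip_cup: Plaster cup, 68 diameter, 65 high (mm); loose bystander, leave it where it is. Origin: on its underside.
- clamp_screw: T-handled steel clamp screw lying flat, 165 long, 110 wide at the T (mm); loose bystander, leave it where it is. Origin: on its underside.
- saggar: Plaster pot, 100 diameter, 70 high (mm); loose bystander, leave it where it is. Origin: on its underside.

How it is judged:
By the outcome, as a careful person would: the job done as asked, in the order asked, and still so for the second after the job is handed in, with the robot touching nothing.
It also fails if it takes over 61 s, if anything falls off the work surface, if the arm or the gripper's body presses on something with over 40 N, if the wrist force passes 120 N, or if a joint passes its speed limit or range.

ROBOT

A 6-joint arm with a two-finger parallel gripper is mounted at the origin on the work surface. World frame = base frame: x ahead of the robot, y to its left, z up, the work surface at z = 0. Lengths are in mm, angles in rad, forces in N, time in s.
With the tool pointing down it reaches from about 350 to 875 mm from the base axis. Payload 4.2 kg.
Tool frame: the origin (TCP) lies midway between the tips of the shut fingers; the grasp point (between the pads) lies 19 mm behind it; z points along the fingers, y is the line along which they close (so a half turn about z gives the same grasp; the last joint's range is limited). The gripper opens to 85 mm and grips with 20 to 120 N. Pads are 22 mm wide; open, the fingers measure 114 mm over their backs; the gripper's body (76 mm by 85 mm) begins 54 mm behind the grasp point. The pads swing forward as they close: fully open they stand 13 mm farther back than shut.
Start: joints at [1.57, 0.385, 0.008, 0, -1.194, -0.259], TCP at [160.523, 604.013, 231.312] pointing down, gripper open.
Joint ranges: [-3.14, 3.14], [-1.21, 2.06], [-1.07, 1.41], [-3.16, 2.05], [-2.99, -0.16], [-3.1, 3.1]. Speed limits (rad/s): [2.79, 2.79, 3.14, 3.14, 3.14, 3.14].

INTERFACE

Orientations are given as a unit quaternion [x, y, z, w].
In Python, from bench import arm, eyes, nets gives the robot as it stands.
- The arm moves only by the tool apply_moves, never from a script. Its arguments are lists of equal length, an entry for each row: "delta_rot": the turn, a rotation vector about the tool's x, y, z as a fraction of full scale, a list of three; "xyz": the shift along the tool's x, y, z as a fraction of full scale, a list of three; "hand": the gripper command: -1 is fully open, 1 is shut, values between are in proportion. In form: {"delta_rot": [[ax, ay, az], ...], "xyz": [[dx, dy, dz], ...], "hand": [hand, ...]}. A call has 1 to 20 rows; each row shifts and turns the commanded pose from where the row before left it, along the tool's axes as they then stand; what a row does not reach is not made up. Full scale, the value 1, is 0.025 m for a shift and 6 degrees for a turn. A row lasts 1/12 s, in which the tool goes at most 41.7 mm and 7.16 degrees, less where a joint would pass 70% of its speed; a pose out of reach is approached as far as the arm can. A call with a number of a shift or a turn outside -1 to 1 is refused whole. A call with a gripper value outside its range is refused whole. The fingers move at their own pace and stop on an object; the grip force is fixed at half the most. Time passes only in rows, so rows that do not move let the fingers close. It gives the time, the measured TCP pose, the force, the opening and the grip force at its end, in the units of the state.
- arm.read_state(): the state, without advancing time (a new reading comes with each control period).
- eyes.get_image(name): name is "scene" or "top"; returns a dict with "frame" (400x640x3 uint8, red, green, blue), "range_z" (400x640 float32, mm along the optical axis (not along the pixel's ray), 0 where there is no reading), "camera_matrix" (3x3 intrinsics, pixels), "R" (3x3) and "t" (3): a world point X has camera coordinates R X + t. Camera axes: x right, y down, z forward; pixel columns grow to the right and rows downward; lengths in mm; the calibration is good to about 2 mm. A picture is of the moment at which its call begins.
- arm.job_done(): hands the job in; it is judged then, once.
Trained networks look in a picture, given as the dict that the camera call returned (one of the last four; its "shot" number tells which), for a name from the list of things; names that differ only in an ending like _2 or _b are one class to them, and where a whole thing is asked for, a point or a joint stands for the part that bears it (a point fixed in the world has none). Each returns a list of dicts, best first, with "score" (0 to 1); they miss things now and then, are a little off and sometimes report something else, mostly with a low value. They report only what shows in the picture. A call takes as long as a camera call.
- nets.look_for(name, picture): "bbox" ([left, top, right, bottom] in pixels, round what is visible of it).
- nets.masks_of(name, picture): "region" (400x640 bool, what is visible of it) and "bbox" ([left, top, right, bottom] in pixels, round what is visible of it).
The state is a dict: "clock": time; "joints": joint angles; "joint_vel": joint speeds; "joint_efforts": joint torques, N m; "position": TCP position; "ee_rot": TCP orientation; "contact_force": force on the tool from outside, world axes, zero at the start; "wrist_torque": the same for the moment, N m; "gripper_width": finger opening in mm; "grasp_force": force on a finger pad.
Only numpy, scipy, OpenCV 4.12 (cv2) and the standard library are available. Lean on these libraries where they do the work, as an engineer would, in place of code of your own. Each camera call takes 0.05 s, during which the arm holds its last target. There are 200 camera calls.

## Working session

There is one attempt and no reset: what is moved stays moved. The work goes in short steps, Python scripts to look and compute and a tool call to move; the robot and the scene stay as the last step left them, time stands still between calls to the robot, and variables do not carry over. Pictures are saved under pics/ and viewed, at most 10 in all, crops included, and the job is handed in when it is done.

Besides the shell and the picture viewer there is one more tool, called after "Emit:" as name(argument=value, ...), one argument or row to a line, values as JSON. apply_moves: Moves the arm, as the interface text tells. Its arguments: {"type":"object","properties":{"delta_rot":{"type":"array"},"xyz":{"type":"array"},"hand":{"type":"array"}},"required":["delta_rot","xyz","hand"]}

```bash
mkdir -p pics; cat > h.py <<'E'
import numpy as np, cv2
from bench import arm, eyes, nets
def pts(p,mask=None):
    z=p["range_z"]; K=p["camera_matrix"]; v,u=np.nonzero((z>0)&(mask if mask is not None else True))
    d=z[v,u]; c=np.stack([(u-K[0,2])*d/K[0,0],(v-K[1,2])*d/K[1,1],d],1)
    return (c-np.array(p["t"]))@np.array(p["R"])
E
python3 - <<'E'
from h import *
s=arm.read_state(); print({k:np.round(v,3) for k,v in s.items()})
for n in ["scene","top"]:
    p=eyes.get_image(n); cv2.imwrite(f"pics/{n}.png",p["frame"][:,:,::-1])
    print(n,"campos",np.round(-np.array(p["R"]).T@np.array(p["t"])))
    for t in ["switch_box","cover","cover_tongue","dispenser","tray","tray_handle","wrench","bung","oil_jar","slip_cup","clamp_screw","saggar"]:
        for m in nets.masks_of(t,p)[:1]:
            X=pts(p,m["region"]); print(t,round(m["score"],2),np.round(m["bbox"]),np.round(np.percentile(X,[2,50,98],axis=0)).tolist() if len(X) else None)
E
```

```text
{'clock': np.float64(0.0), 'joints': array([ 1.570e+00,  3.860e-01,  7.000e-03, -1.000e-03, -1.194e+00,
       -2.590e-01]), 'joint_vel': array([ 0.   , -0.   ,  0.   , -0.001,  0.002, -0.002]), 'joint_efforts': array([-1.0000e-03, -3.9229e+01,  1.8840e+01,  4.1860e+00, -5.0000e-03,
       -0.0000e+00]), 'position': array([160.378, 603.435, 230.172]), 'ee_rot': array([ 0.992, -0.13 , -0.   ,  0.001]), 'contact_force': array([-0.424,  0.304, -0.094]), 'wrist_torque': array([ 0.016,  0.035, -0.031]), 'grasp_force': np.float64(0.0), 'gripper_width': np.float64(85.527)}
scene campos [1156. -962.  929.]
cover 0.76 [278. 175. 309. 206.] [[441.0, 121.0, 66.0], [507.0, 158.0, 107.0], [549.0, 214.0, 115.0]]
cover_tongue 0.77 [279. 172. 311. 204.] [[432.0, 121.0, 65.0], [505.0, 160.0, 107.0], [548.0, 224.0, 115.0]]
dispenser 0.61 [136. 235. 284. 366.] [[472.0, -509.0, 7.0], [562.0, -431.0, 92.0], [611.0, -107.0, 252.0]]
tray 0.6 [220. 235. 276. 284.] [[468.0, -230.0, 27.0], [521.0, -155.0, 49.0], [582.0, -74.0, 77.0]]
tray_handle 0.9 [223. 236. 277. 283.] [[467.0, -230.0, 9.0], [521.0, -153.0,
[... 1101 characters left out ...]
56 [365. 207. 420. 245.] [[473.0, -227.0, 26.0], [527.0, -166.0, 32.0], [579.0, -72.0, 78.0]]
wrench 0.59 [337. 166. 350. 212.] [[578.0, -22.0, -0.0], [663.0, -6.0, 7.0], [717.0, 20.0, 12.0]]
bung 0.56 [368. 149. 384. 169.] [[723.0, -133.0, 6.0], [744.0, -108.0, 34.0], [767.0, -85.0, 39.0]]
oil_jar 0.79 [289. 137. 302. 160.] [[743.0, 125.0, 12.0], [760.0, 146.0, 78.0], [788.0, 171.0, 84.0]]
slip_cup 0.76 [328. 141. 348. 165.] [[729.0, -16.0, -0.0], [770.0, 13.0, 26.0], [791.0, 44.0, 68.0]]
clamp_screw 0.81 [209. 143. 256. 183.] [[671.0, 273.0, -1.0], [726.0, 375.0, 15.0], [791.0, 427.0, 21.0]]
saggar 0.57 [164. 191. 200. 227.] [[532.0, 447.0, 3.0], [578.0, 504.0, 34.0], [618.0, 535.0, 72.0]]
```

```bash
python3 - <<'E'
from h import *
p=eyes.get_image("top")
c=p["frame"][130:290,190:560]
cv2.imwrite("pics/topc.png",cv2.resize(c,None,fx=2.1,fy=2.1,interpolation=cv2.INTER_CUBIC)[:,:,::-1])
X=pts(p)
def rect(n,m):
    q=X[m]; r=cv2.minAreaRect(q[:,:2].astype(np.float32)); print(n,len(q),np.round(r[0]),np.round(r[1]),round(r[2],1),np.round(np.median(q[:,2])))
near=lambda x,y,r:np.hypot(X[:,0]-x,X[:,1]-y)<r
rect("hoodtop",near(495,174,110)&(X[:,2]>105)&(X[:,2]<120))
rect("panel",near(476,185,130)&(X[:,2]>55)&(X[:,2]<66))
rect("tongue+panel",near(476,185,130)&(X[:,2]>66)&(X[:,2]<90))
rect("hopper",near(540,-450,130)&(X[:,2]>245))
b=(X[:,1]>-520)&(X[:,1]<-60)&(X[:,0]>440)&(X[:,0]<650)
rect("disp",b&(X[:,2]>20))
t=b&(X[:,1]>-240)
rect("rim",t&(X[:,2]>70)&(X[:,2]<82))
rect("trayfloor",t&(X[:,2]>22)&(X[:,2]<32))
rect("handle",t&(X[:,2]>40)&(X[:,2]<66)&(X[:,1]>-100))
E
```

```text
hoodtop 909 [491. 178.] [ 76. 100.] 51.7 110.0
panel 1227 [475. 190.] [148. 148.] 51.9 60.0
tongue+panel 189 [490. 192.] [115. 166.] 64.7 73.0
hopper 644 [ 548. -456.] [120. 104.] 4.3 251.0
disp 5706 [ 537. -288.] [130. 442.] 3.6 158.0
rim 222 [ 526. -167.] [110. 121.] 4.5 75.0
trayfloor 835 [ 527. -164.] [102. 156.] 4.1 29.0
handle 141 [520. -83.] [86. 31.] 1.5 58.0
```

View pics/topc.png

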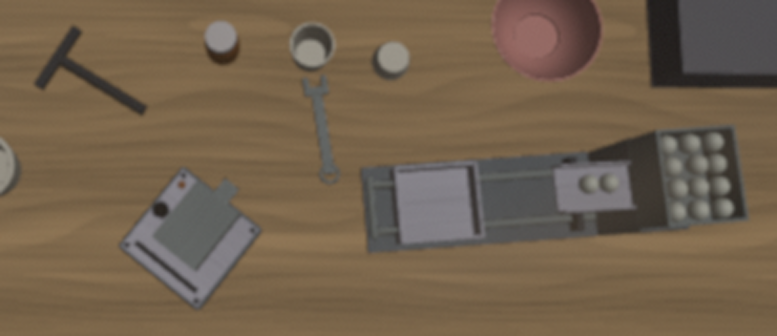

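View pics/scene.png

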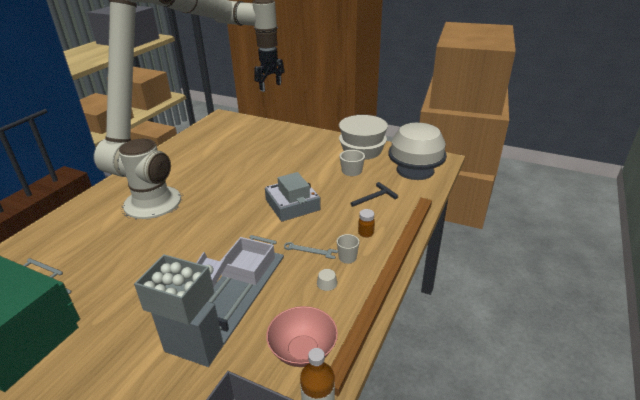

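The top view shows the tongue at crop (228,188), which puts the box x axis at about 141.7° and its origin near (475,190). The tray handle is at about (520,-72), with the dispenser yawed about 4°. The scene view shows nothing blocking the path.

Emit:
apply_moves(
  delta_rot=[
    [0, 0, -0.77],
    [0, 0, -0.77],
    [0, 0, -0.77],
    [0, 0, -0.77],
    [0, 0, 0],
    [0, 0, 0],
    [0, 0, 0],
    [0, 0, 0],
    [0, 0, 0],
    [0, 0, 0],
    [0, 0, 0],
    [0, 0, 0],
    [0, 0, 0],
    [0, 0, 0],
    [0, 0, 0],
    [0, 0, 0],
    [0, 0, 0],
    [0, 0, 0],
    [0, 0, 0],
    [0, 0, 0],
  ],
  xyz=[
    [0, 0, 0],
    [0, 0, 0],
    [0, 0, 0],
    [0, 0, 0],
    [0.48, 1, 0],
    [0.48, 1, 0],
    [0.48, 1, 0],
    [0.48, 1, 0],
    [0.48, 1, 0],
    [0.48, 1, 0],
    [0.48, 1, 0],
    [0.48, 1, 0],
    [0.48, 1, 0],
    [0.48, 1, 0],
    [0.48, 1, 0],
    [0.48, 1, 0],
    [0.48, 1, 0],
    [0.48, 1, 0],
    [0.48, 1, 0],
    [0.48, 1, 0],
  ],
  hand=[1, 1, 1, 1, 1, 1, 1, 1, 1, 1, 1, 1, 1, 1, 1, 1, 1, 1, 1, 1],
)

```text
clock: 3.02
position: [377.7, 215.6, 231.7]
ee_rot: [1.0, 0.032, 0.0, -0.0]
contact_force: [1.0, 0.7, -0.6]
gripper_width: 0.1
grasp_force: 0.0
```

Emit:
apply_moves(
  delta_rot=[
    [0, 0, 0],
    [0, 0, 0],
    [0, 0, 0],
    [0, 0, 0],
    [0, 0, 0],
    [0, 0, 0],
    [0, 0, 0],
    [0, 0, 0],
    [0, 0, 0],
    [0, 0, 0],
    [0, 0, 0],
    [0, 0, 0],
    [0, 0, 0],
    [0, 0, 0],
    [0, 0, 0],
    [0, 0, 0],
    [0, 0, 0],
    [0, 0, 0],
    [0, 0, 0],
  ],
  xyz=[
    [0.5, 1, 0],
    [0.5, 1, 0],
    [0.5, 1, 0],
    [0.5, 1, 0],
    [0.5, 1, 0],
    [0.5, 1, 0],
    [0.5, 1, 0],
    [0.5, 1, 0],
    [0.5, 1, 0],
    [0.5, 1, 0],
    [0, 0, 0.9],
    [0, 0, 0.9],
    [0, 0, 0.9],
    [0, 0, 0.9],
    [0, 0, 0.9],
    [0, 0, 0.9],
    [0, 0, 0.9],
    [0, 0, 0.9],
    [0, 0, 0.3],
  ],
  hand=[1, 1, 1, 1, 1, 1, 1, 1, 1, 1, 1, 1, 1, 1, 1, 1, 1, 1, 1],
)

```text
clock: 4.6
position: [515.7, -25.2, 41.0]
ee_rot: [1.0, 0.031, -0.003, 0.0]
contact_force: [-0.1, 0.0, 0.9]
gripper_width: -0.4
grasp_force: 0.0
```

Emit:
apply_moves(
  delta_rot=[
    [0, 0, 0],
    [0, 0, 0],
    [0, 0, 0],
    [0, 0, 0],
    [0, 0, 0],
    [0, 0, 0],
    [0, 0, 0],
    [0, 0, 0],
    [0, 0, 0],
    [0, 0, 0],
    [0, 0, 0],
    [0, 0, 0],
    [0, 0, 0],
  ],
  xyz=[
    [0, 0.4, 0],
    [0, 0.4, 0],
    [0, 0.4, 0],
    [0, 0.4, 0],
    [0, 0.4, 0],
    [0, 0.4, 0],
    [0, 0.4, 0],
    [0, 0.4, 0],
    [0, 0.4, 0],
    [0, 0.4, 0],
    [0, 0.4, 0],
    [0, 0.4, 0],
    [0, 0.4, 0],
  ],
  hand=[1, 1, 1, 1, 1, 1, 1, 1, 1, 1, 1, 1, 1],
)

```text
clock: 5.68
position: [525.5, -155.5, 43.6]
ee_rot: [1.0, 0.031, -0.0, -0.0]
contact_force: [1.8, 3.0, 2.4]
gripper_width: 0.1
grasp_force: 1.8
```

```bash
python3 - <<'E'
from h import *
p=eyes.get_image("top")
cv2.imwrite("pics/t2.png",cv2.resize(p["frame"][170:270,340:560],None,fx=3,fy=3)[:,:,::-1])
X=pts(p); m=(X[:,2]>70)&(X[:,2]<82)&(X[:,0]>440)&(X[:,0]<620)&(X[:,1]>-330)&(X[:,1]<-60)
print(cv2.minAreaRect(X[m][:,:2].astype(np.float32)))
print(arm.read_state()["contact_force"])
E
```

```text
((533.96044921875, -269.8724060058594), (109.80428314208984, 121.0816421508789), 4.2523698806762695)
[ 0.52819111 -1.49331916  0.03405393]
```

View pics/t2.png

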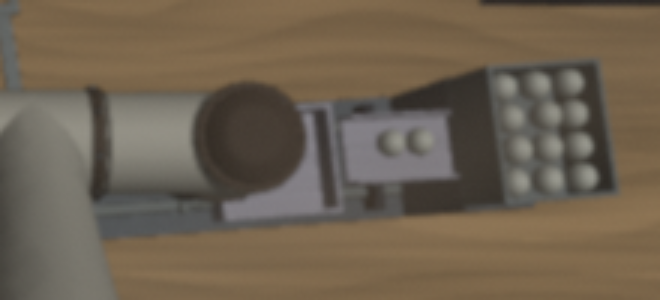

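The tray has slid about 103 mm, to a rim centre of y=-270. About 46 mm remains.

Emit:
apply_moves(
  delta_rot=[
    [0, 0, 0],
    [0, 0, 0],
    [0, 0, 0],
    [0, 0, 0],
    [0, 0, 0],
    [0, 0, 0],
  ],
  xyz=[
    [0, 0.3, 0],
    [0, 0.3, 0],
    [0, 0.3, 0],
    [0, 0.3, 0],
    [0, 0.2, 0],
    [0, 0.1, 0],
  ],
  hand=[1, 1, 1, 1, 1, 1],
)

```text
clock: 6.23
position: [527.4, -192.7, 43.3]
ee_rot: [1.0, 0.031, -0.001, -0.0]
contact_force: [-0.2, 2.5, -0.1]
gripper_width: -0.2
grasp_force: 1.3
```

Emit:
apply_moves(
  delta_rot=[
    [0, 0, 0],
    [0, 0, 0],
    [0, 0, 0],
    [0, 0, 0],
  ],
  xyz=[
    [0, 0.1, 0],
    [0, 0.1, 0],
    [0, 0.1, 0],
    [0, 0, 0],
  ],
  hand=[1, 1, 1, 1],
)

```text
clock: 6.57
position: [528.5, -199.9, 43.8]
ee_rot: [1.0, 0.031, -0.0, 0.0]
contact_force: [-0.3, 1.2, -0.4]
gripper_width: 0.2
grasp_force: 0.4
```

Emit:
apply_moves(
  delta_rot=[
    [0, 0, 0],
    [0, 0, 0],
    [0, 0, 0],
  ],
  xyz=[
    [0, 0.1, 0],
    [0, 0.1, 0],
    [0, 0, 0],
  ],
  hand=[1, 1, 1],
)

```text
clock: 6.82
position: [528.6, -202.2, 43.7]
ee_rot: [1.0, 0.031, -0.0, -0.002]
contact_force: [-1.3, 13.6, 1.5]
gripper_width: 0.1
grasp_force: 6.6
```

Emit:
apply_moves(
  delta_rot=[
    [0, 0, 0],
    [0, 0, 0],
  ],
  xyz=[
    [0, 0.1, 0],
    [0, 0, 0],
  ],
  hand=[1, 1],
)

```text
clock: 6.98
position: [528.5, -202.6, 43.7]
ee_rot: [1.0, 0.031, -0.001, -0.003]
contact_force: [-1.8, 22.9, 4.3]
gripper_width: -0.3
grasp_force: 11.3
```

The tray is against its stop: force rises with no further travel. Next I back off, lift, turn and go over to the tongue.

Emit:
apply_moves(
  delta_rot=[
    [0, 0, 0],
    [0, 0, 0],
    [0, 0, 0],
    [0, 0, 1],
    [0, 0, 1],
    [0, 0, 1],
    [0, 0, 1],
    [0, 0, 1],
    [0, 0, 1],
    [0, 0, 0.98],
    [0, 0, 0],
    [0, 0, 0],
    [0, 0, 0],
    [0, 0, 0],
    [0, 0, 0],
    [0, 0, 0],
    [0, 0, 0],
    [0, 0, 0],
    [0, 0, 0],
    [0, 0, 0],
  ],
  xyz=[
    [0, -0.4, 0],
    [0, -0.4, 0],
    [0, -0.4, 0],
    [0, 0, -0.9],
    [0, 0, -0.9],
    [0, 0, -0.9],
    [0, 0, -0.9],
    [0, 0, -0.9],
    [0, 0, -0.9],
    [0, 0, -0.6],
    [-0.7, -1, 0],
    [-0.7, -1, 0],
    [-0.7, -1, 0],
    [-0.7, -1, 0],
    [-0.7, -1, 0],
    [-0.7, -1, 0],
    [-0.7, -1, 0],
    [-0.7, -1, 0],
    [-0.7, -1, 0],
    [-0.7, -1, 0],
  ],
  hand=[1, 1, 1, 1, 1, 1, 1, 1, 1, 1, -0.4, -0.4, -0.4, -0.4, -0.4, -0.4, -0.4, -0.4, -0.4, -0.4],
)

```text
clock: 8.65
position: [544.7, 129.0, 194.1]
ee_rot: [0.945, -0.328, 0.001, -0.0]
contact_force: [0.1, -0.1, -0.2]
gripper_width: 59.7
grasp_force: 0.0
```

```bash
cat >> h.py <<'E'
from scipy.spatial.transform import Rotation as Ro
O=np.array([475,190,0.]); B=Ro.from_euler('z',141.7,degrees=True)
def bx(*v): return O+B.apply(v)
def go(w):
    s=arm.read_state(); R=Ro.from_quat(s["ee_rot"])
    print("pos box",np.round(B.inv().apply(s["position"]-O),1),"tool x ang",np.round(np.degrees(np.arctan2(*R.as_matrix()[[1,0],0])),1),"shift/25",np.round(R.inv().apply(w-s["position"])/25,2),"F",np.round(s["contact_force"],1),"w",s["gripper_width"])
E
python3 - <<'E'
from h import *
go(bx(-90,0,110)); 
p=eyes.get_image("top"); X=pts(p); m=(X[:,2]>70)&(X[:,2]<82)&(X[:,0]>440)&(X[:,0]<620)&(X[:,1]>-400)&(X[:,1]<-240)
q=X[m][:,:2]; print(q.max(0),q.min(0))
E
```

```text
pos box [-92.4   4.7 194.1] tool x ang -38.3 shift/25 [-0.1  -0.19  3.37] F [ 0.1 -0.1 -0.2] w 59.72103384997111
[ 595.70883369 -252.1586826 ] [ 479.51973268 -379.39494555]
```

Emit:
apply_moves(
  delta_rot=[
    [0, 0, 0],
    [0, 0, 0],
    [0, 0, 0],
    [0, 0, 0],
    [0, 0, 0],
    [0, 0, 0],
    [0, 0, 0],
    [0, 0, 0],
    [0, 0, 0],
  ],
  xyz=[
    [-0.1, -0.19, 0.8],
    [0, 0, 0.8],
    [0, 0, 0.8],
    [0, 0, 0.8],
    [0, 0, 0.8],
    [0, 0, 0.8],
    [0, 0, 0.4],
    [0, 0, 0.2],
    [0, 0, 0],
  ],
  hand=[-0.4, -0.4, -0.4, -0.4, -0.4, -0.4, -0.4, -0.4, -0.4],
)

```text
clock: 9.45
position: [545.4, 132.6, 58.1]
ee_rot: [0.945, -0.328, -0.0, 0.001]
contact_force: [0.0, 0.2, 0.2]
gripper_width: 59.8
grasp_force: 0.0
```

```bash
python3 - <<'E'
from h import *
go(bx(-90,0,58))
p=eyes.get_image("scene"); cv2.imwrite("pics/s2.png",cv2.resize(p["frame"][130:240,230:370],None,fx=5,fy=5)[:,:,::-1])
E
```

```text
pos box [-90.9   1.4  58.1] tool x ang -38.3 shift/25 [-0.04 -0.06  0.  ] F [0.  0.2 0.2] w 59.78506813496411
```

View pics/s2.png

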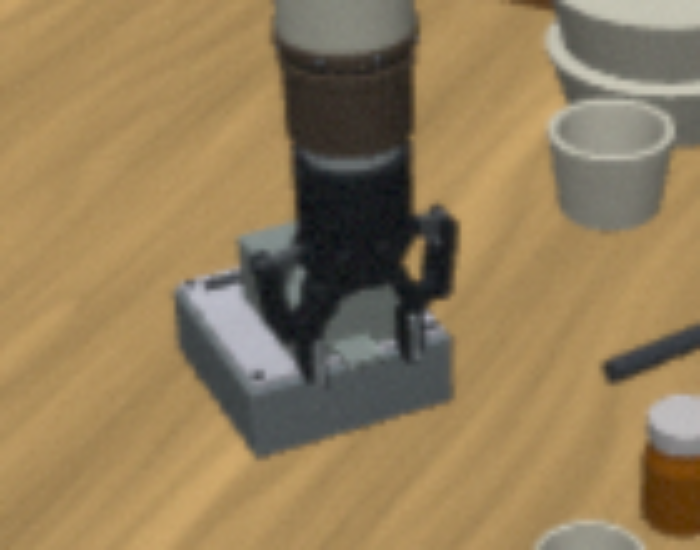

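The fingers straddle the tongue, which shows at crop (355,350). Closing.

Emit:
apply_moves(
  delta_rot=[
    [0, 0, 0],
    [0, 0, 0],
    [0, 0, 0],
    [0, 0, 0],
    [0, 0, 0],
    [0, 0, 0],
  ],
  xyz=[
    [0, -0.06, 0],
    [0, 0, 0],
    [0, 0, 0],
    [0, 0, 0],
    [0, 0, 0],
    [0, 0, 0],
  ],
  hand=[1, 1, 1, 1, 1, 1],
)

```text
clock: 10.0
position: [546.5, 133.4, 60.3]
ee_rot: [0.945, -0.328, 0.0, 0.0]
contact_force: [-2.9, -2.4, 6.3]
gripper_width: 23.9
grasp_force: 58.5
```

```bash
python3 - <<'E'
from h import *
go(bx(-90,0,58))
# TCP offset follows contact point at cover (-120,11); tool stays down
c=np.array([-120,11.]); th=np.arange(0,1.61,.1); P=np.stack([c[0]*np.cos(th)+c[1]*np.sin(th),-c[0]*np.sin(th)+c[1]*np.cos(th)],1)
d=np.diff(P,axis=0)/25
print([(round(-a,2),round(-b,2)) for a,b in d])
E
```

```text
pos box [-91.2   0.1  60.3] tool x ang -38.3 shift/25 [-0.05 -0.    0.09] F [-2.9 -2.4  6.3] w 23.87792215181597
[(np.float64(-0.07), np.float64(-0.48)), (np.float64(-0.12), np.float64(-0.47)), (np.float64(-0.16), np.float64(-0.45)), (np.float64(-0.21), np.float64(-0.44)), (np.float64(-0.25), np.float64(-0.41)), (np.float64(-0.29), np.float64(-0.39)), (np.float64(-0.33), np.float64(-0.36)), (np.float64(-0.36), np.float64(-0.32)), (np.float64(-0.39), np.float64(-0.28)), (np.float64(-0.42), np.float64(-0.24)), (np.float64(-0.44), np.float64(-0.2)), (np.float64(-0.46), np.float64(-0.16)), (np.float64(-0.47), np.float64(-0.11)), (np.float64(-0.48), np.float64(-0.06)), (np.float64(-0.48), np.float64(-0.01)), (np.float64(-0.48), np.float64(0.03))]
```

Emit:
apply_moves(
  delta_rot=[
    [0, 0, 0],
    [0, 0, 0],
    [0, 0, 0],
    [0, 0, 0],
  ],
  xyz=[
    [-0.07, 0, -0.48],
    [-0.12, 0, -0.47],
    [-0.16, 0, -0.45],
    [-0.21, 0, -0.44],
  ],
  hand=[1, 1, 1, 1],
)

```text
clock: 10.33
position: [534.3, 142.9, 105.1]
ee_rot: [0.945, -0.328, -0.001, 0.0]
contact_force: [-1.8, 2.6, -6.4]
gripper_width: 23.9
grasp_force: 62.3
```

Low forces; continuing along the arc.

Emit:
apply_moves(
  delta_rot=[
    [0, 0, 0],
    [0, 0, 0],
    [0, 0, 0],
    [0, 0, 0],
    [0, 0, 0],
    [0, 0, 0],
  ],
  xyz=[
    [-0.25, 0, -0.41],
    [-0.29, 0, -0.39],
    [-0.33, 0, -0.36],
    [-0.36, 0, -0.32],
    [-0.39, 0, -0.28],
    [-0.42, 0, -0.24],
  ],
  hand=[1, 1, 1, 1, 1, 1],
)

```text
clock: 10.83
position: [494.2, 174.5, 154.9]
ee_rot: [0.945, -0.328, -0.001, 0.001]
contact_force: [-1.7, 0.5, -9.6]
gripper_width: 23.6
grasp_force: 59.8
```

Emit:
apply_moves(
  delta_rot=[
    [0, 0, 0],
    [0, 0, 0],
    [0, 0, 0],
    [0, 0, 0],
    [0, 0, 0],
    [0, 0, 0],
  ],
  xyz=[
    [-0.44, 0, -0.2],
    [-0.46, 0, -0.16],
    [-0.47, 0, -0.11],
    [-0.48, 0, -0.06],
    [-0.48, 0, -0.01],
    [0, 0, 0],
  ],
  hand=[1, 1, 1, 1, 1, 1],
)

```text
clock: 11.33
position: [448.6, 210.5, 169.8]
ee_rot: [0.945, -0.327, 0.001, 0.001]
contact_force: [-2.1, -5.6, -1.8]
gripper_width: 23.3
grasp_force: 58.8
```

```bash
python3 - <<'E'
from h import *
go(bx(-90,0,58))
p=eyes.get_image("scene"); cv2.imwrite("pics/s3.png",cv2.resize(p["frame"][110:240,230:370],None,fx=4,fy=4)[:,:,::-1])
E
```

```text
pos box [ 33.4   0.2 169.8] tool x ang -38.1 shift/25 [4.93 0.   4.48] F [-2.1 -5.6 -1.8] w 23.294848842040903
```

View pics/s3.png

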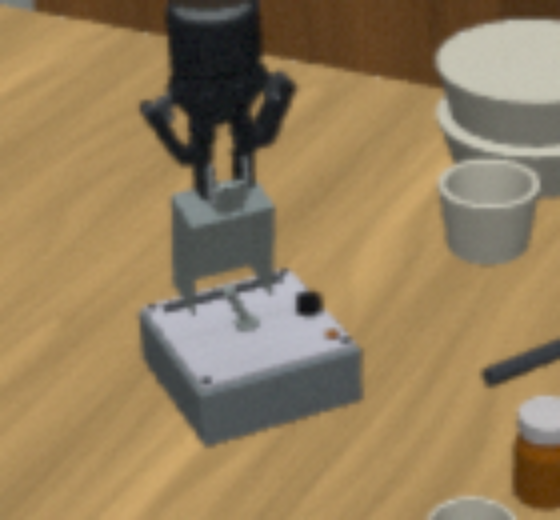

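The hood is upright at about 1.5 rad, and the toggle shows at crop (245,322), leaning up-left. I'll carry the hood on, release it and rise.

Emit:
apply_moves(
  delta_rot=[
    [0, 0, 0],
    [0, 0, 0],
    [0, 0, 0],
    [0, 0, 0],
    [0, 0, 0],
    [0, 0, 0],
    [0, 0, 0],
    [0, 0, 0],
    [0, 0, 0],
    [0, 0, 0],
  ],
  xyz=[
    [-0.48, 0, 0.03],
    [-0.3, 0, 0.05],
    [0, 0, 0],
    [0, 0, 0],
    [0, 0, 0],
    [0, 0, 0],
    [0, 0, -0.6],
    [0, 0, -0.8],
    [0, 0, -0.8],
    [0, 0, 0],
  ],
  hand=[1, 1, 1, -0.4, -0.4, -0.4, -0.4, -0.4, -0.4, 1],
)

```text
clock: 12.22
position: [437.6, 224.9, 226.4]
ee_rot: [0.945, -0.327, 0.003, -0.005]
contact_force: [0.3, 0.2, 0.5]
gripper_width: 49.3
grasp_force: 0.0
```

```bash
python3 - <<'E'
from h import *
go(bx(-8,45,215)); go(bx(-8,45,82))
p=eyes.get_image("scene"); X=pts(p); b=B.inv().apply(X-O)
m=(abs(b[:,0])<20)&(abs(b[:,1])<35)&(b[:,2]>68)&(b[:,2]<115); print("toggle",m.sum(),np.round(b[m].mean(0)),np.round(b[m][b[m][:,2]>90].mean(0)))
m=(abs(b[:,1])<20)&(b[:,2]>150)&(b[:,2]<190)&(b[:,0]>20)&(b[:,0]<110); print("tongue",m.sum(),np.round(np.percentile(b[m],[5,50,95],axis=0)))
E
```

```text
pos box [ 51.   -4.3 226.4] tool x ang -38.2 shift/25 [2.35 1.98 0.44] F [0.3 0.2 0.5] w 49.323245655926755
pos box [ 51.   -4.3 226.4] tool x ang -38.2 shift/25 [2.34 2.04 5.76] F [0.3 0.2 0.5] w 49.323245655926755
toggle 25 [-2. 10. 87.] [-2. 15. 99.]
tongue 95 [[ 53. -15. 154.]
 [ 62.   4. 165.]
 [ 84.  16. 185.]]
```

Emit:
apply_moves(
  delta_rot=[
    [0, 0, 0],
    [0, 0, 0],
    [0, 0, 0],
    [0, 0, 0],
    [0, 0, 0],
    [0, 0, 0],
    [0, 0, 0],
    [0, 0, 0],
    [0, 0, 0],
    [0, 0, 0],
    [0, 0, 0],
    [0, 0, 0],
  ],
  xyz=[
    [0.78, 0.68, 0.15],
    [0.78, 0.68, 0.15],
    [0.78, 0.68, 0.15],
    [0, 0, 0],
    [0, 0, 0.76],
    [0, 0, 0.76],
    [0, 0, 0.76],
    [0, 0, 0.76],
    [0, 0, 0.76],
    [0, 0, 0.76],
    [0, 0, 0.7],
    [0, 0, 0],
  ],
  hand=[1, 1, 1, 1, 1, 1, 1, 1, 1, 1, 1, 1],
)

```text
clock: 13.27
position: [447.1, 145.4, 75.4]
ee_rot: [0.945, -0.328, -0.002, 0.003]
contact_force: [-0.8, -0.0, 0.5]
gripper_width: -0.3
grasp_force: 0.0
```

```bash
python3 - <<'E'
from h import *
go(bx(-8,5,82))
E
```

```text
pos box [-5.7 52.3 75.4] tool x ang -38.3 shift/25 [ 0.09 -1.89 -0.28] F [-0.8 -0.   0.5] w -0.3241756023819543
```

Emit:
apply_moves(
  delta_rot=[
    [0, 0, 0],
    [0, 0, 0],
    [0, 0, 0],
    [0, 0, 0],
    [0, 0, 0],
    [0, 0, 0],
    [0, 0, 0],
  ],
  xyz=[
    [0.09, -0.2, -0.28],
    [0, -0.25, 0],
    [0, -0.25, 0],
    [0, -0.25, 0],
    [0, -0.25, 0],
    [0, -0.25, 0],
    [0, 0, 0],
  ],
  hand=[1, 1, 1, 1, 1, 1, 1],
)

```text
clock: 13.85
position: [475.8, 174.4, 87.1]
ee_rot: [0.945, -0.327, 0.002, -0.001]
contact_force: [4.2, -3.4, 1.6]
gripper_width: 0.0
grasp_force: 2.9
```

Emit:
apply_moves(
  delta_rot=[
    [0, 0, 0],
    [0, 0, 0],
    [0, 0, 0],
    [0, 0, 0],
  ],
  xyz=[
    [0, -0.12, 0],
    [0, -0.12, 0],
    [0, -0.12, 0],
    [0, 0, 0],
  ],
  hand=[1, 1, 1, 1],
)

```text
clock: 14.18
position: [480.3, 180.4, 86.5]
ee_rot: [0.945, -0.328, 0.001, -0.0]
contact_force: [3.3, -4.4, 0.8]
gripper_width: -0.2
grasp_force: 4.0
```

```bash
python3 - <<'E'
from h import *
go(bx(-8,5,82))
E
```

```text
pos box [-10.1   4.3  86.5] tool x ang -38.3 shift/25 [-0.08  0.03  0.18] F [ 3.3 -4.4  0.8] w -0.22768391906575475
```

Emit:
apply_moves(
  delta_rot=[
    [0, 0, 0],
    [0, 0, 0],
    [0, 0, 0],
    [0, 0, 0],
    [0, 0, 0],
    [0, 0, 0],
    [0, 0, 0],
  ],
  xyz=[
    [0, 0.5, 0],
    [0, 0.4, 0],
    [-0.3, 0, 0],
    [0, 0, 0],
    [0, -0.3, 0],
    [0, -0.3, 0],
    [0, -0.3, 0],
  ],
  hand=[1, 1, 1, 1, 1, 1, 1],
)

```text
clock: 14.77
position: [472.8, 185.4, 85.3]
ee_rot: [0.945, -0.328, -0.001, 0.001]
contact_force: [-1.8, -1.8, -0.8]
gripper_width: -0.3
grasp_force: 1.3
```

```bash
python3 - <<'E'
from h import *
go(bx(-8,5,82))
p=eyes.get_image("scene"); cv2.imwrite("pics/s4.png",cv2.resize(p["frame"][130:230,240:340],None,fx=6,fy=6)[:,:,::-1])
E
```

```text
pos box [-1.1  5.  85.3] tool x ang -38.3 shift/25 [0.27 0.   0.13] F [-1.8 -1.8 -0.8] w -0.25280609066373105
```

View pics/s4.png

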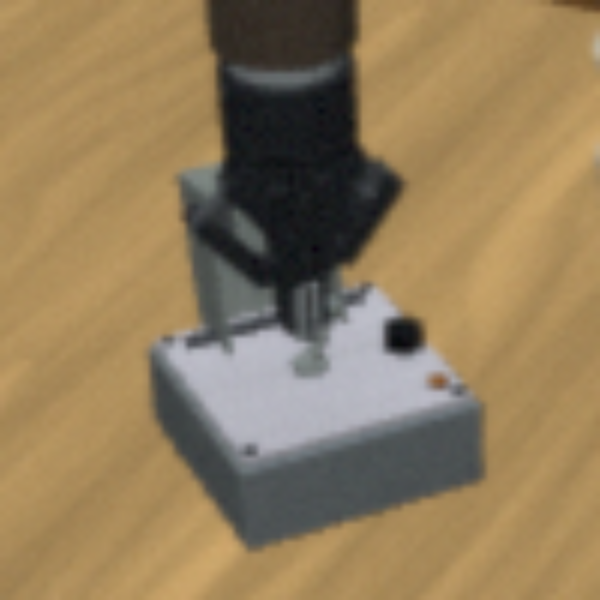

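The lever, with its base at crop (310,365), now leans right past the finger, and the contact force is along the box's +y. I'll keep pushing to the stop.

Emit:
apply_moves(
  delta_rot=[
    [0, 0, 0],
    [0, 0, 0],
    [0, 0, 0],
  ],
  xyz=[
    [0, -0.1, 0],
    [0, -0.1, 0],
    [0, 0, 0],
  ],
  hand=[1, 1, 1],
)

```text
clock: 15.07
position: [473.7, 186.5, 84.9]
ee_rot: [0.945, -0.328, -0.002, 0.004]
contact_force: [-5.2, -6.7, 4.4]
gripper_width: -0.1
grasp_force: 4.2
```

Emit:
apply_moves(
  delta_rot=[
    [0, 0, 0],
    [0, 0, 0],
    [0, 0, 0],
  ],
  xyz=[
    [0, -0.1, 0],
    [0, -0.1, 0],
    [0, 0, 0],
  ],
  hand=[1, 1, 1],
)

```text
clock: 15.32
position: [473.9, 187.0, 84.8]
ee_rot: [0.944, -0.328, -0.004, 0.008]
contact_force: [-10.1, -13.9, 12.5]
gripper_width: 0.2
grasp_force: 8.6
```

The toggle is at its stop. Retreat and rise.

Emit:
apply_moves(
  delta_rot=[
    [0, 0, 0],
    [0, 0, 0],
    [0, 0, 0],
    [0, 0, 0],
    [0, 0, 0],
    [0, 0, 0],
    [0, 0, 0],
    [0, 0, 0],
    [0, 0, 0],
    [0, 0, 0],
  ],
  xyz=[
    [0, 0.4, 0],
    [0.2, 0.4, 0],
    [0, 0.2, -0.3],
    [0, 0, -0.9],
    [0, 0, -0.9],
    [0, 0, -0.9],
    [0, 0, -0.9],
    [0, 0, -0.9],
    [0, 0, -0.9],
    [0, 0, 0],
  ],
  hand=[1, 1, 1, 1, 1, 1, 1, 1, -0.4, -0.4],
)

```text
clock: 16.15
position: [470.6, 171.9, 234.0]
ee_rot: [0.945, -0.327, 0.004, -0.005]
contact_force: [1.5, 0.5, 0.9]
gripper_width: 23.3
grasp_force: 0.0
```

```bash
python3 - <<'E'
from h import *
go(bx(62,0,235)); go(bx(62,0,165))
for n in ["scene","top"]:
    p=eyes.get_image(n); X=pts(p); b=B.inv().apply(X-O)
    m=(abs(b[:,0])<20)&(abs(b[:,1])<35)&(b[:,2]>68)&(b[:,2]<115); print("toggle",m.sum(),np.round(b[m].mean(0)),np.round(b[m][b[m][:,2]>90].mean(0)))
    if n=="scene":
        m=(abs(b[:,1])<20)&(b[:,2]>158)&(b[:,2]<190)&(b[:,0]>20)&(b[:,0]<110); print("tongue",m.sum(),np.round(np.percentile(b[m],[5,50,95],axis=0)))
        cv2.imwrite("pics/s5.png",cv2.resize(p["frame"][130:230,240:340],None,fx=6,fy=6)[:,:,::-1])
E
```

```text
pos box [ -7.8  17.  234. ] tool x ang -38.2 shift/25 [-2.79 -0.68 -0.04] F [1.5 0.5 0.9] w 23.293937289099457
pos box [ -7.8  17.  234. ] tool x ang -38.2 shift/25 [-2.8  -0.65  2.75] F [1.5 0.5 0.9] w 23.293937289099457
toggle 28 [-1. -7. 86.] [ -1. -12.  98.]
tongue 71 [[ 53. -11. 159.]
 [ 60.   2. 171.]
 [ 67.  15. 185.]]
toggle 0 [nan nan nan] [nan nan nan]<stdin>:5: RuntimeWarning: Mean of empty slice.
  ret = um.true_divide(
```

View pics/s5.png

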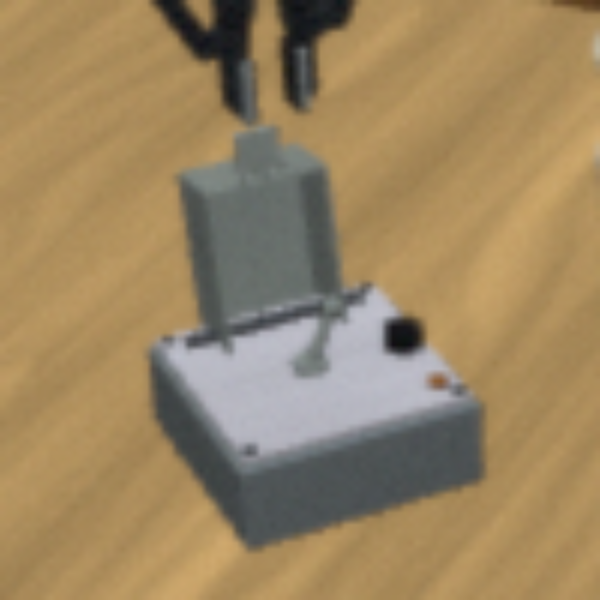

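The lever now leans the other way, with the ball at crop (330,305), and the hood is open against its stop. I'll take the tongue again.

Emit:
apply_moves(
  delta_rot=[
    [0, 0, 0],
    [0, 0, 0],
    [0, 0, 0],
    [0, 0, 0],
    [0, 0, 0],
    [0, 0, 0],
    [0, 0, 0],
    [0, 0, 0],
    [0, 0, 0],
  ],
  xyz=[
    [-0.93, -0.22, 0],
    [-0.93, -0.22, 0],
    [-0.93, -0.22, 0],
    [0, 0, 0],
    [0, 0, 0.7],
    [0, 0, 0.7],
    [0, 0, 0.7],
    [0, 0, 0.6],
    [0, 0, 0],
  ],
  hand=[-0.4, -0.4, -0.4, -0.4, -0.4, -0.4, -0.4, -0.4, -0.4],
)

```text
clock: 17.0
position: [421.0, 224.4, 156.8]
ee_rot: [0.945, -0.328, -0.002, 0.004]
contact_force: [-0.1, -0.9, 0.2]
gripper_width: 59.9
grasp_force: 0.0
```

Emit:
apply_moves(
  delta_rot=[
    [0, 0, 0],
    [0, 0, 0],
    [0, 0, 0],
    [0, 0, 0],
    [0, 0, 0],
    [0, 0, 0],
  ],
  xyz=[
    [0, 0, 0],
    [0, 0, 0],
    [0, 0, 0],
    [0, 0, 0],
    [0, 0, 0],
    [0, 0, 0],
  ],
  hand=[1, 1, 1, 1, 1, 1],
)

```text
clock: 17.5
position: [425.2, 228.7, 162.1]
ee_rot: [0.945, -0.328, 0.002, -0.004]
contact_force: [3.2, 3.7, -4.1]
gripper_width: 24.3
grasp_force: 59.1
```

```bash
python3 - <<'E'
from h import *
go(bx(62,0,165))
s=arm.read_state(); b=B.inv().apply(s["position"]-O); c=np.array([b[0]-30,b[2]+12-61]); r=np.hypot(*c)
print("r",r)
th0=1.75;c0=np.array([-np.cos(th0)*c[0]... ]) if 0 else None
# unrotate to cover coords at th=1.75
th=1.75; x0=c[0]*np.cos(th)-c[1]*np.sin(th); z0=c[0]*np.sin(th)+c[1]*np.cos(th); print("cover pt",x0,z0)
T=np.linspace(1.75,0,18); P=np.stack([x0*np.cos(T)+z0*np.sin(T),-x0*np.sin(T)+z0*np.cos(T)],1)
print((-np.diff(P,axis=0)/25).round(2).tolist())
E
```

```text
File "<stdin>", line 5
    th0=1.75;c0=np.array([-np.cos(th0)*c[0]... ]) if 0 else None
                          ^^^^^^^^^^^^^^^^^^^^
SyntaxError: invalid syntax. Perhaps you forgot a comma?
```

```bash
python3 - <<'E'
from h import *
go(bx(62,0,165))
s=arm.read_state(); b=B.inv().apply(s["position"]-O); c=np.array([b[0]-30,b[2]+13-61])
th=1.75; x0=c[0]*np.cos(th)-c[1]*np.sin(th); z0=c[0]*np.sin(th)+c[1]*np.cos(th); print("cover pt",x0,z0)
T=np.linspace(1.75,0,18); P=np.stack([x0*np.cos(T)+z0*np.sin(T),-x0*np.sin(T)+z0*np.cos(T)],1)
print((-np.diff(P,axis=0)/25).round(2).tolist())
E
```

```text
pos box [ 63.1   0.5 162.1] tool x ang -38.3 shift/25 [ 0.04 -0.02 -0.12] F [ 3.2  3.7 -4.1] w 24.334563174306382
cover pt -118.17972920788863 12.241270491640751
[[0.48, -0.11], [0.49, -0.06], [0.49, -0.01], [0.49, 0.04], [0.48, 0.09], [0.47, 0.14], [0.45, 0.18], [0.43, 0.23], [0.41, 0.27], [0.38, 0.31], [0.34, 0.35], [0.3, 0.38], [0.26, 0.41], [0.22, 0.44], [0.17, 0.46], [0.12, 0.47], [0.08, 0.48]]
```

Emit:
apply_moves(
  delta_rot=[
    [0, 0, 0],
    [0, 0, 0],
    [0, 0, 0],
    [0, 0, 0],
    [0, 0, 0],
    [0, 0, 0],
    [0, 0, 0],
    [0, 0, 0],
    [0, 0, 0],
    [0, 0, 0],
    [0, 0, 0],
  ],
  xyz=[
    [0.48, 0, -0.11],
    [0.49, 0, -0.06],
    [0.49, 0, -0.01],
    [0.49, 0, 0.04],
    [0.48, 0, 0.09],
    [0.47, 0, 0.14],
    [0.45, 0, 0.18],
    [0.43, 0, 0.23],
    [0.41, 0, 0.27],
    [0.38, 0, 0.31],
    [0, 0, 0],
  ],
  hand=[1, 1, 1, 1, 1, 1, 1, 1, 1, 1, 1],
)

```text
clock: 18.42
position: [517.4, 156.2, 135.0]
ee_rot: [0.945, -0.328, 0.004, -0.003]
contact_force: [5.7, 3.8, 5.3]
gripper_width: 23.7
grasp_force: 58.4
```

Emit:
apply_moves(
  delta_rot=[
    [0, 0, 0],
    [0, 0, 0],
    [0, 0, 0],
    [0, 0, 0],
    [0, 0, 0],
  ],
  xyz=[
    [0.34, 0, 0.35],
    [0.3, 0, 0.38],
    [0.26, 0, 0.41],
    [0.22, 0, 0.44],
    [0, 0, 0],
  ],
  hand=[1, 1, 1, 1, 1],
)

```text
clock: 18.83
position: [540.0, 138.5, 95.1]
ee_rot: [0.945, -0.328, 0.004, -0.003]
contact_force: [8.1, 0.0, 4.9]
gripper_width: 23.7
grasp_force: 63.3
```

```bash
python3 - <<'E'
from h import *
go(bx(-88.2,0,60.3))
E
```

```text
pos box [-83.    0.1  95.1] tool x ang -38.3 shift/25 [0.2  0.01 1.39] F [8.1 0.  4.9] w 23.691421339815143
```

Close it down until the panel pushes back.

Emit:
apply_moves(
  delta_rot=[
    [0, 0, 0],
    [0, 0, 0],
    [0, 0, 0],
    [0, 0, 0],
  ],
  xyz=[
    [0.12, 0, 0.44],
    [0.08, 0, 0.44],
    [0, 0, 0.3],
    [0, 0, 0],
  ],
  hand=[1, 1, 1, 1],
)

```text
clock: 19.17
position: [544.6, 135.0, 66.3]
ee_rot: [0.945, -0.328, 0.005, -0.003]
contact_force: [10.5, -3.1, 5.7]
gripper_width: 23.6
grasp_force: 81.3
```

Emit:
apply_moves(
  delta_rot=[
    [0, 0, 0],
    [0, 0, 0],
  ],
  xyz=[
    [0, 0, 0.15],
    [0, 0, 0],
  ],
  hand=[1, 1],
)

```text
clock: 19.33
position: [545.1, 134.7, 63.6]
ee_rot: [0.945, -0.328, 0.006, -0.003]
contact_force: [12.5, -8.0, 6.7]
gripper_width: 23.8
grasp_force: 81.5
```

Emit:
apply_moves(
  delta_rot=[
    [0, 0, 0],
    [0, 0, 0],
    [0, 0, 0],
  ],
  xyz=[
    [0.12, 0, 0.1],
    [0, 0, 0.1],
    [0, 0, 0],
  ],
  hand=[1, 1, 1],
)

```text
clock: 19.58
position: [546.3, 133.7, 58.0]
ee_rot: [0.945, -0.327, 0.005, -0.003]
contact_force: [8.9, -2.0, 4.6]
gripper_width: 23.6
grasp_force: 79.9
```

Emit:
apply_moves(
  delta_rot=[
    [0, 0, 0],
    [0, 0, 0],
  ],
  xyz=[
    [0, 0, 0.1],
    [0, 0, 0],
  ],
  hand=[1, 1],
)

```text
clock: 19.75
position: [546.6, 133.5, 55.8]
ee_rot: [0.945, -0.327, 0.005, -0.003]
contact_force: [10.7, -3.3, 5.3]
gripper_width: 23.6
grasp_force: 79.9
```

Emit:
apply_moves(
  delta_rot=[
    [0, 0, 0],
    [0, 0, 0],
    [0, 0, 0],
    [0, 0, 0],
    [0, 0, 0],
    [0, 0, 0],
    [0, 0, 0],
    [0, 0, 0],
    [0, 0, 0],
    [0, 0, 0],
    [0, 0, 0],
  ],
  xyz=[
    [0, 0, 0],
    [0, 0, 0],
    [0, 0, 0],
    [0, 0, 0],
    [0, 0, -0.4],
    [0, 0, -0.8],
    [0, 0, -0.9],
    [0, 0, -0.9],
    [0, 0, -0.9],
    [0, 0, -0.9],
    [0, 0, 0],
  ],
  hand=[-0.4, -0.4, -0.4, -0.4, -0.4, -0.4, -0.4, -0.4, -0.4, -0.4, -0.4],
)

```text
clock: 20.67
position: [543.3, 134.2, 179.1]
ee_rot: [0.945, -0.327, 0.004, -0.003]
contact_force: [0.8, 0.6, 1.1]
gripper_width: 59.7
grasp_force: 0.0
```

Emit:
apply_moves(
  delta_rot=[
    [0, 0, 0],
    [0, 0, 0],
    [0, 0, 0],
    [0, 0, 0],
    [0, 0, 0],
    [0, 0, 0],
    [0, 0, 0],
    [0, 0, 0],
    [0, 0, 0],
  ],
  xyz=[
    [0, 0, -0.9],
    [0, -0.8, -0.5],
    [0, -0.9, 0],
    [0, -0.9, 0],
    [0, -0.9, 0],
    [0, -0.9, 0],
    [0, -0.9, 0],
    [0, -0.9, 0],
    [0, 0, 0],
  ],
  hand=[-0.4, -0.4, -0.4, -0.4, -0.4, -0.4, -0.4, -0.4, -0.4],
)

```text
clock: 21.42
position: [638.2, 257.5, 206.9]
ee_rot: [0.945, -0.327, -0.0, 0.0]
contact_force: [-0.1, -0.7, -0.0]
gripper_width: 60.0
grasp_force: 0.0
```

```bash
python3 - <<'E'
from h import *
go(bx(0,0,60))
p=eyes.get_image("top"); X=pts(p); b=B.inv().apply(X-O)
m=(b[:,0]>-65)&(b[:,0]<25)&(abs(b[:,1])<34)&(b[:,2]<150); A=np.c_[b[m][:,0],np.ones(m.sum())]; print("hood top",m.sum(),np.median(b[m][:,2]),"slope",np.linalg.lstsq(A,b[m][:,2],rcond=None)[0])
m=(X[:,2]>70)&(X[:,2]<82)&(X[:,0]>440)&(X[:,0]<620)&(X[:,1]>-400)&(X[:,1]<-240); print(X[m].max(0),X[m].min(0))
p=eyes.get_image("scene"); cv2.imwrite("pics/s6.png",p["frame"][100:400,100:500,::-1].repeat(2,0).repeat(2,1)[:600,:800])
E
```

```text
pos box [ -86.2 -154.2  206.9] tool x ang -38.2 shift/25 [-3.46  6.16  5.88] F [-0.1 -0.7 -0. ] w 60.018765430323214
hood top 727 110.32745886396707 slope [-8.02325453e-04  1.10418823e+02]
[ 595.61187924 -251.20583021   81.75035414] [ 479.5179973  -378.79538793   70.23853138]
```

View pics/s6.png

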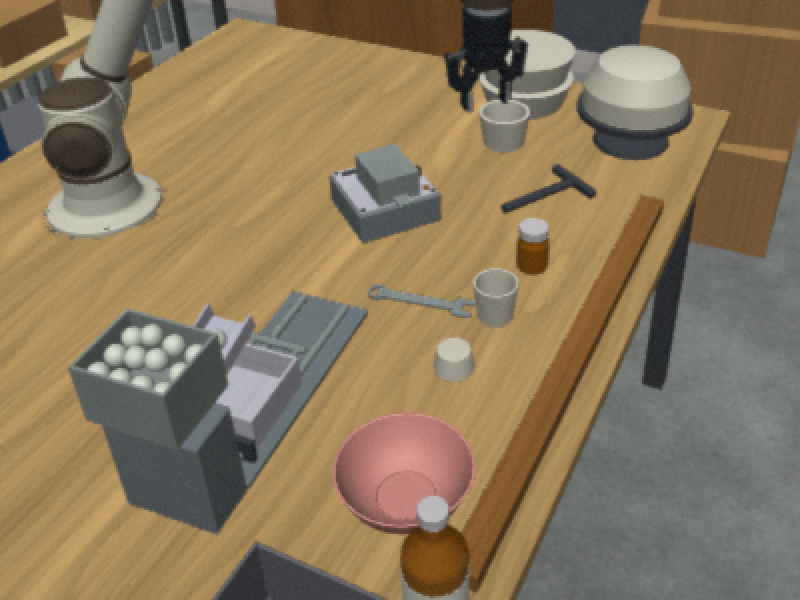

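The hood is shut, with its top flat at 110 mm (crop 388,170). The tray is home under the spout (crop 260,385), the loose items are where they were, and the arm is clear.

```bash
python3 -c "
from bench import arm
print(arm.job_done())"
```

```text
the job is handed in; nothing more can be done
None
```

The job is handed in: the tray was pushed home first, then the cover opened, the toggle flipped to its other stop and the cover shut again, with the tools and pots left where they were; judging returned no result.

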